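Fetch a plug out of a deep well with sprung tongs

TASK

Take the sprung tongs out of their stand and use them to pull the short white plug out of the deep well it stands in; do not touch the plug with the robot's fingers. Lower the plug in the tongs down to the bottom of the white wash jar, and only there let go, so that the plug and the used tongs are both left in the jar.

Things in the scene. Friction and masses are not known exactly. Their poses are not given: they have to be found in the camera images.
- plug_center (a point): Centre (half-way up) of the short white plastic plug: an upright solid cylinder, 18 mm in diameter, 32 mm tall, 20 g, standing on the floor of one of the block's three wells, within 4 mm of the well's axis. The other wells hold a flat white disc and a capped amber vial, and a longer white plug stands on the bench: those are not wanted.
- block: Fixed aluminium block, 80 (x) by 210 (y) by 70 mm tall; origin at the centre of its underside, z up. Three round wells, 53 mm in diameter, along its y axis at y = -66, 0 and 66 mm, open upward, 55 mm deep, their floors 15 mm above the bench. The vial in one of them stands up to 20 mm above the block's top.
- tongs_grip (a point): Grip point of the tongs, half-way between their two upright steel grip plates, 112 mm above the tips. z is up along the tongs; squeeze along y. Plates: 24 mm wide in x, from 21 mm below to 27 mm above this point, 62 mm over their outer faces. The black spring housing between their upper ends is no higher. Springs push back 5 N at once, 7 N squeezed by 8 mm (carries the 220 g tongs), 10 N by 18 mm.
- tongs_tips (a point): Point midway between the tips of the tongs; axes as the grip point. Two straight steel blades, 14 mm wide in x, 4 mm thick, run 90 mm up from here; unsqueezed, 36 mm gap, 44 mm over all. Each mm of squeeze at the plates closes the gap 1 mm (up to 24), parallel; 18 mm grips the plug. At the start the tips rest 5 mm above the bench in a fixed grey stand, 56 mm tall, opening 28 by 52 mm.
- jar: Fixed round open wash jar of white plastic, 110 mm in outer diameter, 90 mm tall, wall 4 mm, inner floor 5 mm above the bench; origin at the centre of its underside, z up. Tongs let go in it spring open, lean against its rim and stay in it.

How it is judged:
On the way, in this order (a step that is already met when the one before it is completed fails the run):
1. the plug is lifted clear of the block in the tongs (height (world z) of plug_center above 0.1 m and contact force between plug and tongs above 0.5 N), for 0.2 s.
2. the plug is lowered to the bottom of the jar (its centre less than 50 mm above the jar's underside) while the tongs still hold it (horizontal distance between plug_center and jar below 0.051 m and z of plug_center in the frame of jar below 0.05 m and contact force between plug and tongs above 0.5 N), for 0.1 s.
At the end, for the whole second after the job is handed in: the plug lies inside the jar (its centre within 51 mm of the jar's axis and less than 50 mm above the jar's underside), the tongs stand or lean in the jar tips down (middle of the tips inside the jar and less than 60 mm above its underside, grip point within 130 mm of its axis), and both are at rest (horizontal distance between plug_center and jar below 0.051 m and z of plug_center in the frame of jar below 0.05 m and horizontal distance between tongs_grip and jar below 0.13 m and horizontal distance between tongs_tips and jar below 0.055 m and z of tongs_tips in the frame of jar below 0.06 m and linear speed of each of plug, tongs below 0.03 m/s); the robot touches nothing.
It fails at once if the robot's fingers touch the plug (contact force between the fingers and plug above 0.5 N).
It also fails if it takes over 51 s, if anything falls off the work surface, if the arm or the gripper's body presses on something with over 40 N, if the wrist force passes 120 N, or if a joint passes its speed limit or range.

ROBOT

A 6-joint arm with a two-finger parallel gripper is mounted at the origin on the work surface. World frame = base frame: x ahead of the robot, y to its left, z up, the work surface at z = 0. Lengths are in m, angles in rad, forces in N, time in s.
With the tool pointing down it reaches from about 0.3 to 0.875 m from the base axis. Payload 6.4 kg.
Tool frame: the origin (TCP) lies on the centre line of the jaws, within the pads' length; the fingertips stand r.nose_length ahead of it and the grasp point (between the pads) lies 3 mm ahead of it (r.nose_length is the distance from the TCP to the fingertips, in m); z points along the fingers, y is the direction in which the jaws open and shut (so a half turn about z gives the same grasp; the last joint's range is limited). The gripper opens to 85 mm and grips with 20 to 120 N. Pads are 22 mm wide; open, the fingers measure 114 mm over their backs; the gripper's body (76 mm by 85 mm) begins 54 mm behind the grasp point. The pads swing forward as they close: fully open they stand 13 mm farther back than shut.
Start: joints at [-1.358, 0.181, 1.607, -0, 1.354, -0.206], TCP at [0.234, -0.525, 0.253] pointing down, gripper open.
Joint ranges: [-2.99, 2.99], [-0.89, 2.07], [0.3, 2.58], [-1.14, 4.28], [0, 2.63], [-3.12, 3.12]. Speed limits (rad/s): [2.57, 2.57, 3.01, 3.14, 3.14, 3.14].

INTERFACE

Orientations are given as a 3x3 rotation matrix whose columns are the frame's x, y, z axes.
In Python, from rig import r gives the robot as it stands. Calls block until the motion is done:
- r.goto(position, orientation): joint-space move of the TCP to a pose.
- r.move_l(position, ori=None, v=0.15, max_force=None): straight line of the TCP; ori=None keeps the orientation; v is the mean speed in m/s. With max_force (N) it stops when the force on the tool has changed by that much, and returns True; else False.
- r.move_joints(angles): joint-space move.
- r.let_go() and r.grab(): open the fingers fully, or close them until they stop; the grip force is fixed at half the most.
- r.wait(seconds).
- r.ik(position, orientation): joint angles nearest the present ones, or None.
- r.capture(name): name is "scene" or "top" or "wrist"; returns a dict with "img" (384x512x3 uint8, red, green, blue), "vfov" (degrees; the focal length in pixels is half the picture's height over the tangent of half this angle, whatever the lens; pixels are square), "cx", "cy" (the principal point, pixels), "R" (3x3) and "t" (3): a world point X has camera coordinates R X + t. Camera axes: x right, y down, z forward; pixel columns grow to the right and rows downward; lengths in m; the calibration is good to about 2 mm. A picture is of the moment at which its call begins. There is no depth.
A pose or a line that the arm cannot do raises r.Unreachable and nothing moves.
- r.close_job(): hands the job in, once; it reports no verdict.
Readings, each from a call of its own:
- r.read_clock(): time.
- r.read_q(): joint angles.
- r.read_joint_vel(): joint speeds.
- r.read_effort(): joint torques, N m.
- r.read_position(): TCP position.
- r.read_eef_rot(): TCP orientation.
- r.read_wrist_force(): force on the tool from outside, world axes, zero at the start.
- r.read_wrist_torque(): the same for the moment, N m.
- r.read_gripper_width(): finger opening in m.
Only numpy, scipy, OpenCV 4.12 (cv2) and the standard library are available. Lean on these libraries where they do the work, as an engineer would, in place of code of your own. Each camera call takes 0.05 s, during which the arm holds its last target.

## Working session

There is one attempt and no reset: what is moved stays moved. The work goes in short steps, each a Python script; the robot and the scene stay as the last script left them, time stands still between calls to the robot, and variables do not carry over. Pictures are saved under pics/ and viewed, and the job is handed in when it is done.

```bash
ls; mkdir -p pics; python3 - <<'E'
from rig import r
import cv2, numpy as np, pickle
d={}
for n in ["scene","top","wrist"]:
    c=r.capture(n); d[n]=c
    cv2.imwrite(f"pics/a_{n}.png",c["img"][:,:,::-1])
    print(n,c["vfov"],c["cx"],c["cy"],np.round(c["R"],4).tolist(),np.round(c["t"],4))
pickle.dump(d,open("a.pkl","wb"))
print(r.read_clock(),r.nose_length,r.read_position(),r.read_eef_rot(),r.read_gripper_width())
E
```

```text
pics
scene 53.23652699284604 252.93917398953778 188.65920570272738 [[0.3398, 0.9402, 0.0239], [0.5272, -0.1694, -0.8327], [-0.7788, 0.2955, -0.5532]] [-0.1878 -0.1935  1.4123]
top 50.218566929240126 259.2008050596899 194.57188522990165 [[-0.109, -0.994, 0.0042], [-0.9679, 0.1052, -0.2281], [0.2263, -0.0289, -0.9736]] [0.0414 0.5514 0.8582]
wrist 60.53953449548018 261.0033632102142 192.96354891821184 [[0.4063, -0.9137, -0.0011], [-0.8674, -0.3861, 0.3138], [-0.2871, -0.1266, -0.9495]] [-0.5736 -0.0395  0.3799]
0.15 0.022 [ 0.23374801 -0.52489771  0.25258154] [[ 9.13556642e-01  4.06711382e-01 -3.37798893e-04]
 [ 4.06711447e-01 -9.13555653e-01  1.36662533e-03]
 [ 2.47223989e-04 -1.38587633e-03 -9.99999009e-01]] 0.08529560122270885
```

View pics/a_scene.png

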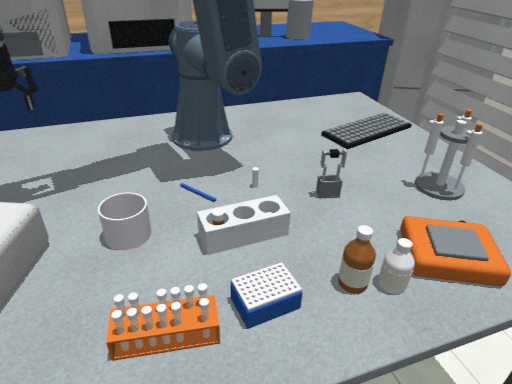

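View pics/a_top.png

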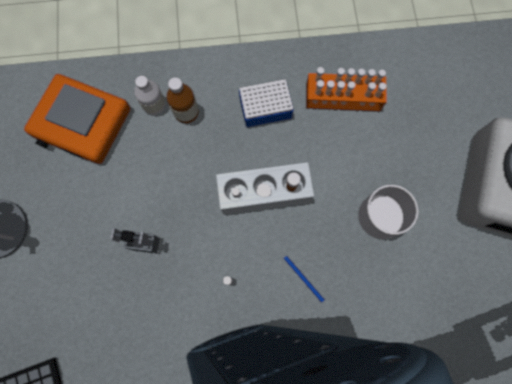

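View pics/a_wrist.png

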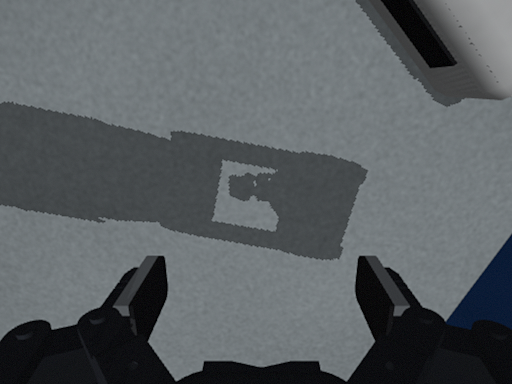

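Top view: block at about (265,188), with wells at (236,189), (264,187) and (293,181). Tongs at (138,240), jar at (391,211), long plug at (228,281). I'll zoom in on these.

```bash
python3 - <<'E'
import cv2
t=cv2.imread("pics/a_top.png"); s=cv2.imread("pics/a_scene.png")
a=cv2.resize(t[150:230,205:325],None,fx=5,fy=5,interpolation=cv2.INTER_CUBIC)
cv2.imwrite("pics/z1.png",a)
b=cv2.resize(t[215:265,100:175],None,fx=8,fy=8,interpolation=cv2.INTER_CUBIC)
c=cv2.resize(s[140:205,300:360],None,fx=8,fy=8,interpolation=cv2.INTER_CUBIC)
cv2.imwrite("pics/z2.png",b);cv2.imwrite("pics/z3.png",c)
c=cv2.resize(s[190:255,190:300],None,fx=7,fy=7,interpolation=cv2.INTER_CUBIC)
cv2.imwrite("pics/z4.png",c)
E
```

```text
(no output)
```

View pics/z1.png

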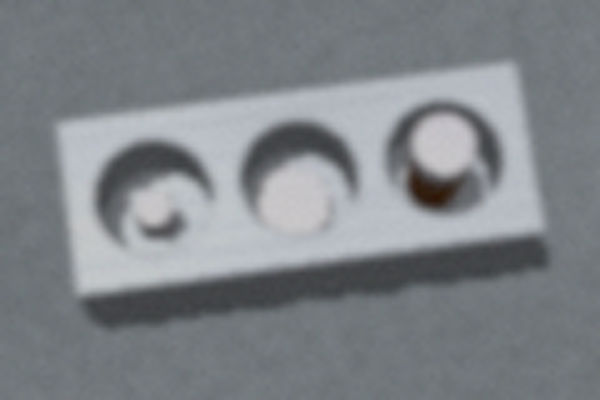

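View pics/z2.png

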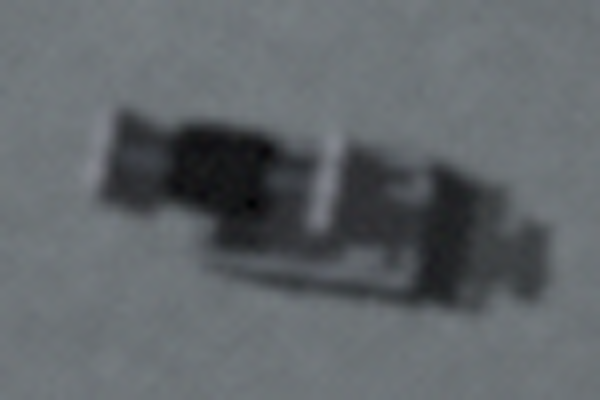

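View pics/z3.png

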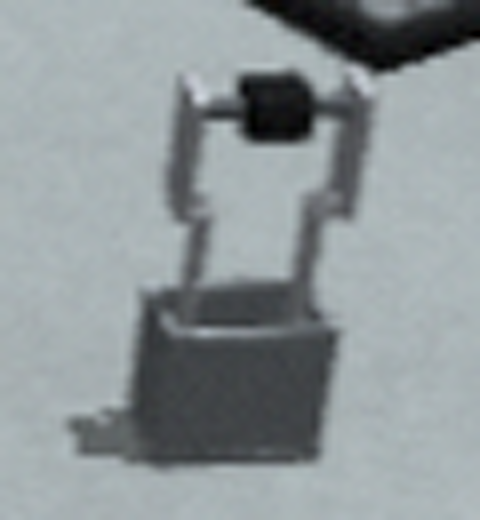

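View pics/z4.png

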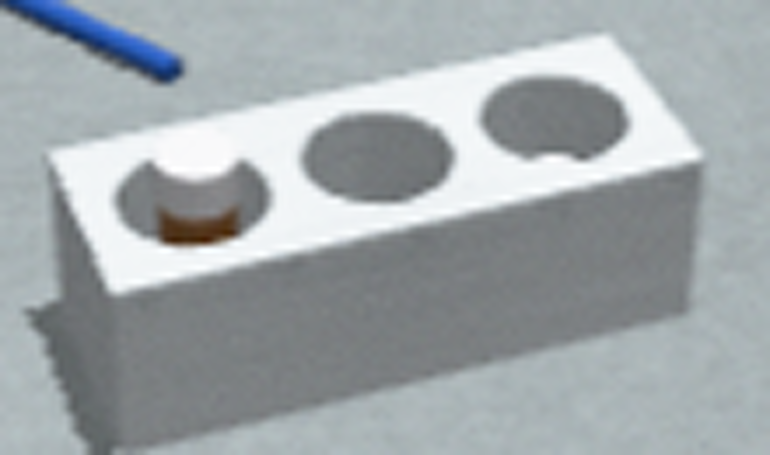

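```bash
cat > h.py <<'E'
import numpy as np, cv2
from scipy.optimize import least_squares
def f(c): return 192/np.tan(np.radians(c["vfov"])/2)
def proj(c,X):
    X=np.atleast_2d(X); p=X@c["R"].T+c["t"]
    return np.c_[c["cx"]+f(c)*p[:,0]/p[:,2], c["cy"]+f(c)*p[:,1]/p[:,2]]
def unproj(c,uv,z):
    uv=np.atleast_2d(np.asarray(uv,float))
    d=np.c_[(uv[:,0]-c["cx"])/f(c),(uv[:,1]-c["cy"])/f(c),np.ones(len(uv))]@c["R"]
    o=-c["R"].T@c["t"]; s=(z-o[2])/d[:,2]
    return o+s[:,None]*d
def unz(uv,k,off): return (np.asarray(uv,float)+.5)/k-.5+np.array(off)
def block_pts(p,loc):
    a=p[2]; R=np.array([[np.cos(a),-np.sin(a)],[np.sin(a),np.cos(a)]])
    loc=np.atleast_2d(loc); return np.c_[loc[:,:2]@R.T+p[:2],loc[:,2]]
E
python3 - <<'E'
from h import *; import pickle
d=pickle.load(open("a.pkl","rb")); T,S=d["top"],d["scene"]
ct=unz([(57,122),(517,62),(547,232),(78,296)],5,(205,150))
cs=unz([(48,155),(607,35),(703,158),(112,293)],7,(190,190))
print("top corners",unproj(T,ct,.07).round(4).tolist())
print("scene corners",unproj(S,cs,.07).round(4).tolist())
print("plug top",unproj(T,unz([(153,207)],5,(205,150)),.047).round(4))
print("well rim c",unproj(T,unz([(153,195),(299,179),(445,156)],5,(205,150)),.07).round(4).tolist())
print("tongs top T",unproj(T,unz([(105,160),(325,180)],8,(100,215)),.144).round(4).tolist())
print("tongs top S",unproj(S,unz([(190,88),(358,85)],8,(300,140)),.144).round(4).tolist())
g=cv2.cvtColor(T["img"],cv2.COLOR_RGB2GRAY)
cv2.imwrite("pics/z5.png",cv2.resize(T["img"][175:245,355:430,::-1],None,fx=8,fy=8,interpolation=cv2.INTER_CUBIC))
cv2.imwrite("pics/z6.png",cv2.resize(S["img"][185:255,90:160,::-1],None,fx=8,fy=8,interpolation=cv2.INTER_CUBIC))
E
```

```text
top corners [[0.6092, 0.0733, 0.07], [0.6149, -0.1374, 0.07], [0.5347, -0.1399, 0.07], [0.5284, 0.0709, 0.07]]
scene corners [[0.5371, -0.1395, 0.07], [0.529, 0.0705, 0.07], [0.6082, 0.073, 0.07], [0.6146, -0.1365, 0.07]]
plug top [[0.5709 0.0346 0.047 ]]
well rim c [[0.5707, 0.0334, 0.07], [0.571, -0.0325, 0.07], [0.5745, -0.0991, 0.07]]
tongs top T [[0.484, 0.2839, 0.144], [0.473, 0.2295, 0.144]]
tongs top S [[0.4727, 0.2268, 0.144], [0.4879, 0.2827, 0.144]]
```

View pics/z5.png

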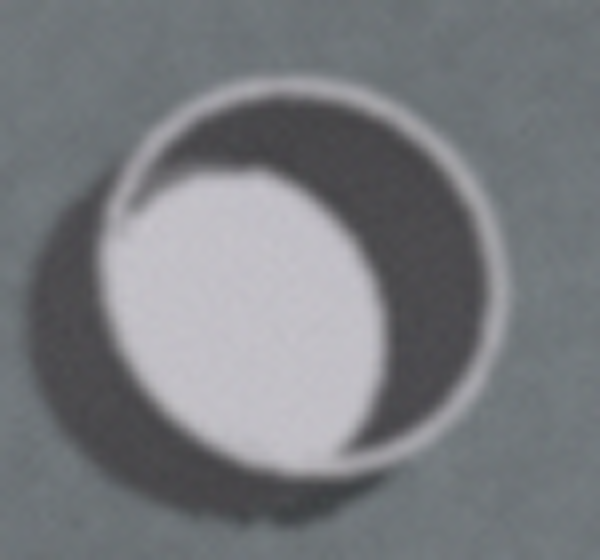

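View pics/z6.png

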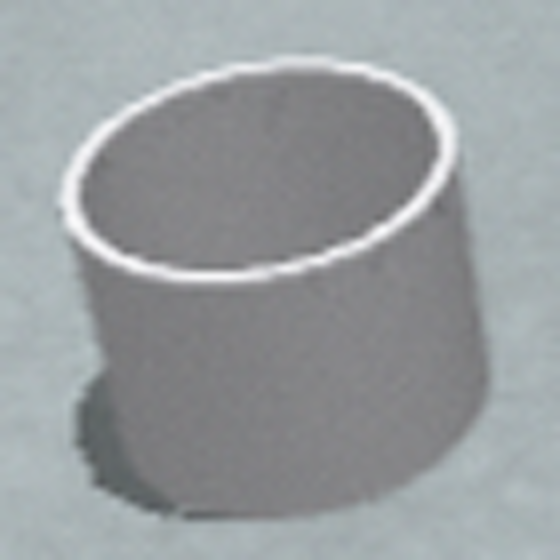

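```bash
cat >> h.py <<'E'
def Rz(psi):
    c,s=np.cos(psi),np.sin(psi); return np.array([[c,s,0],[s,-c,0],[0,0,-1.]])
E
python3 - <<'E'
from h import *; import pickle
from rig import r
d=pickle.load(open("a.pkl","rb")); T,S=d["top"],d["scene"]
for c,p,o in ((T,[(98,250),(512,290),(290,75),(310,478),(163,130),(440,150),(160,410),(455,415)],(355,175)),(S,[(62,195),(460,140),(300,57),(215,282)],(90,185))):
    X=unproj(c,unz(p,8,o),.09)[:,:2]
    s=least_squares(lambda q:np.hypot(*(X-q[:2]).T)-q[2],[.5,-.3,.055]); print("jar",s.x.round(4),np.abs(s.fun).max().round(4))
psi=np.pi-.23
for P in ([.4794,.2557,.26],[.4794,.2557,.12],[.5705,.034,.16],[.5,-.28,.12],[.5,-.28,.25]):
    for k in (0,-.5,.5): print(P,k,np.round(r.ik(P,Rz(psi+k)),3) if r.ik(P,Rz(psi+k)) is not None else None)
r.goto([.4794,.2557,.26],Rz(psi))
c=r.capture("wrist"); pickle.dump(c,open("b.pkl","wb")); cv2.imwrite("pics/b.png",c["img"][:,:,::-1]); print(r.read_clock())
print(proj(c,[[.4794,.2557,.144]]))
E
```

```text
jar [ 0.4833 -0.3016  0.055 ] 0.0017
jar [ 0.4847 -0.3019  0.0557] 0.0
[0.4794, 0.2557, 0.26] 0 [ 0.271  0.104  1.68  -0.     1.358 -1.069]
[0.4794, 0.2557, 0.26] -0.5 [ 0.271  0.104  1.68  -0.     1.358 -0.569]
[0.4794, 0.2557, 0.26] 0.5 [ 0.271  0.104  1.68  -0.     1.358 -1.569]
[0.4794, 0.2557, 0.12] 0 [ 0.271  0.271  1.792 -0.     1.078 -1.069]
[0.4794, 0.2557, 0.12] -0.5 [ 0.271  0.271  1.792 -0.     1.078 -0.569]
[0.4794, 0.2557, 0.12] 0.5 [ 0.271  0.271  1.792 -0.     1.078 -1.569]
[0.5705, 0.034, 0.16] 0 [-0.148  0.273  1.696 -0.     1.172 -1.489]
[0.5705, 0.034, 0.16] -0.5 [-0.148  0.273  1.696 -0.     1.172 -0.989]
[0.5705, 0.034, 0.16] 0.5 [-0.148  0.273  1.696 -0.     1.172 -1.989]
[0.5, -0.28, 0.12] 0 [-0.718  0.33   1.715 -0.     1.097 -2.058]
[0.5, -0.28, 0.12] -0.5 [-0.718  0.33   1.715 -0.     1.097 -1.558]
[0.5, -0.28, 0.12] 0.5 [-0.718  0.33   1.715 -0.     1.097 -2.558]
[0.5, -0.28, 0.25] 0 [-0.718  0.179  1.615 -0.     1.347 -2.058]
[0.5, -0.28, 0.25] -0.5 [-0.718  0.179  1.615 -0.     1.347 -1.558]
[0.5, -0.28, 0.25] 0.5 [-0.718  0.179  1.615 -0.     1.347 -2.558]
3.075
[[260.67298615 195.2411463 ]]
```

View pics/b.png

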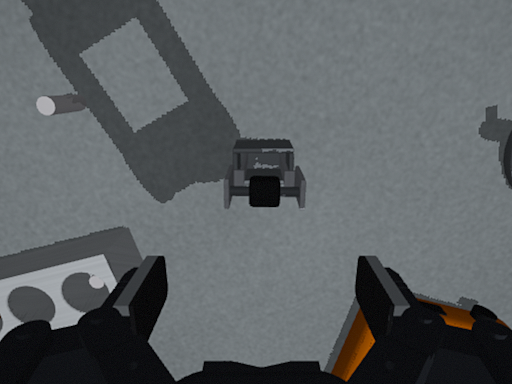

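The tongs are seen end-on, with plates at about cols 228 and 302, rows 168–207, roughly aligned with the jaws. I'll zoom in.

```bash
python3 - <<'E'
import cv2
t=cv2.imread("pics/b.png")
cv2.imwrite("pics/b2.png",cv2.resize(t[130:215,215:315],None,fx=7,fy=7,interpolation=cv2.INTER_CUBIC))
E
```

```text
(no output)
```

View pics/b2.png

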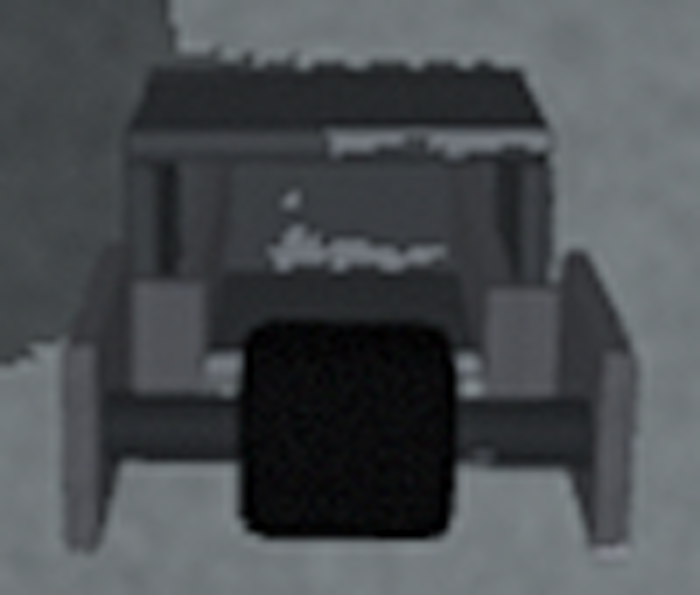

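```bash
python3 - <<'E'
from h import *; import pickle
c=pickle.load(open("b.pkl","rb"))
P=unz([(63,348),(635,356),(630,545),(68,550)],7,(215,130))
X=unproj(c,P,.144); print(X.round(4))
print(X.mean(0), [np.linalg.norm(X[i]-X[j]).round(4) for i,j in((0,1),(2,3),(0,3),(1,2))])
d=X[0]+X[3]-X[1]-X[2]; print("yaw psi+-", np.arctan2(d[1],d[0])-np.pi/2, np.pi-.23)
# well/plug in wrist
E
python3 -c "
import cv2
t=cv2.imread('pics/b.png')
cv2.imwrite('pics/b3.png',cv2.resize(t[220:350,0:170],None,fx=4,fy=4,interpolation=cv2.INTER_CUBIC))"
```

```text
[[0.4608 0.2317 0.144 ]
 [0.4757 0.2908 0.144 ]
 [0.4967 0.2862 0.144 ]
 [0.4832 0.2261 0.144 ]]
[0.47910191 0.258691   0.144     ] [np.float64(0.0609), np.float64(0.0616), np.float64(0.023), np.float64(0.0215)]
yaw psi+- -3.375653825971738 2.911592653589793
```

View pics/b3.png

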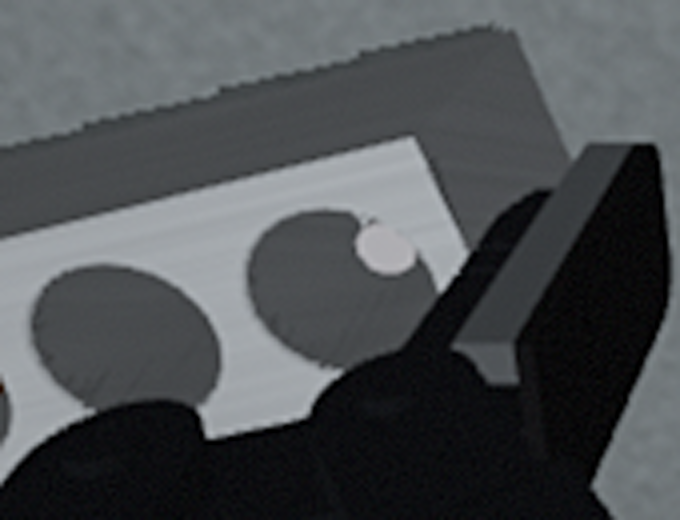

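```bash
python3 - <<'E'
from h import *; import pickle
from rig import r
R=Rz(2.9075)
r.goto([.479,.2575,.20],R)
print(r.move_l([.479,.2575,.125],v=.08,max_force=15), r.read_position().round(4))
r.grab(); print("w",r.read_gripper_width(), r.read_wrist_force().round(2), r.read_clock())
c=r.capture("wrist"); pickle.dump(c,open("c.pkl","wb")); cv2.imwrite("pics/c.png",c["img"][:,:,::-1])
c=r.capture("scene");cv2.imwrite("pics/c2.png",cv2.resize(c["img"][110:220,270:390,::-1],None,fx=5,fy=5,interpolation=cv2.INTER_CUBIC))
E
```

```text
False [0.4795 0.2577 0.1255]
w 0.033777346402681326 [ 0.57 -0.79 17.85] 5.0417
```

View pics/c.png

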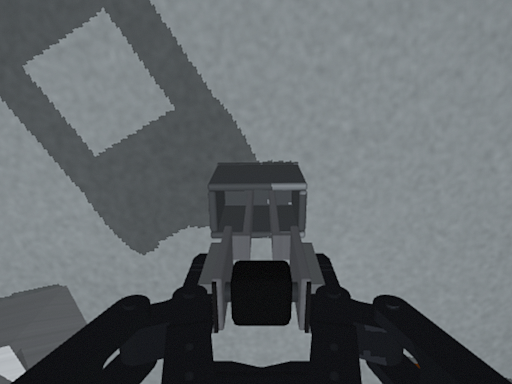

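View pics/c2.png

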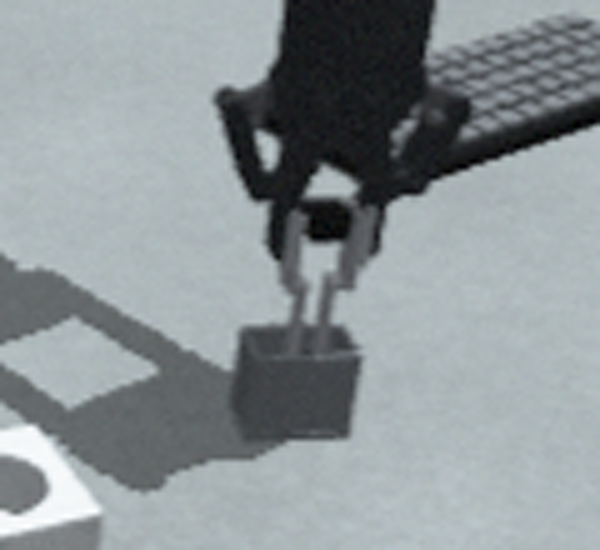

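```bash
python3 - <<'E'
from h import *; import pickle
from rig import r
b=pickle.load(open("b.pkl","rb"))
print("plug top from b",unproj(b,unz([(386,247)],4,(0,220)),.047).round(4))
p=r.read_position(); R=Rz(2.9075)
print(r.move_l([p[0],p[1],.27],v=.12), r.read_wrist_force().round(2), r.read_gripper_width())
r.goto([.5703,.0332,.25],R)
print(r.read_position().round(4),r.read_eef_rot().round(3).tolist(),r.read_clock(),r.read_wrist_force().round(2))
d={}
for n in("wrist","top","scene"):
    c=r.capture(n); d[n]=c; cv2.imwrite(f"pics/d_{n}.png",c["img"][:,:,::-1])
pickle.dump(d,open("d.pkl","wb"))
E
```

```text
plug top from b [[0.5708 0.036  0.047 ]]
False [ 0.92  0.17 -2.16] 0.033673086752502586
[0.57   0.0342 0.2498] [[-0.973, 0.232, -0.001], [0.232, 0.973, 0.001], [0.001, 0.001, -1.0]] 7.4583 [-0.39  0.77 -1.27]
```

View pics/d_wrist.png

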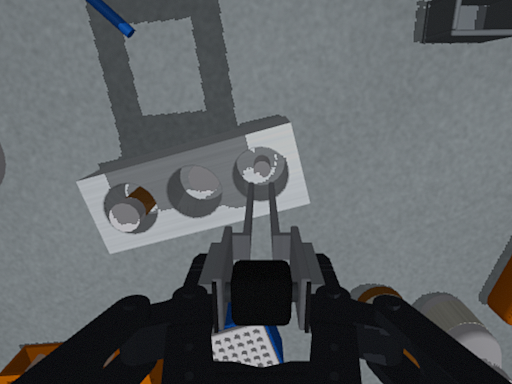

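View pics/d_scene.png

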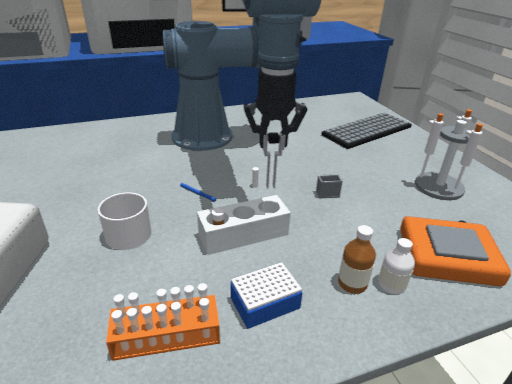

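Tongs hang closed, with tips at about (247,185) and (271,185) in the wrist view. The plug well is at (261,173). I'll zoom in to check the tip height and the well centre.

```bash
python3 - <<'E'
from h import *; import pickle
d=pickle.load(open("d.pkl","rb"))
cv2.imwrite("pics/d1.png",cv2.resize(d["wrist"]["img"][135:215,215:310,::-1],None,fx=8,fy=8,interpolation=cv2.INTER_CUBIC))
cv2.imwrite("pics/d2.png",cv2.resize(d["scene"]["img"][130:240,220:310,::-1],None,fx=5,fy=5,interpolation=cv2.INTER_CUBIC))
for n in("wrist","scene"): print(n,proj(d[n],[[.57,.0342,.13],[.5703,.0332,.07],[.5703,.0332,.015],[.5709,.035,.047]]).round(1).tolist())
E
```

```text
wrist [[259.8, 194.4], [259.1, 174.7], [259.3, 161.7], [261.1, 168.9]]
scene [[270.3, 185.7], [268.8, 206.3], [267.8, 223.9], [269.1, 213.8]]
```

View pics/d1.png

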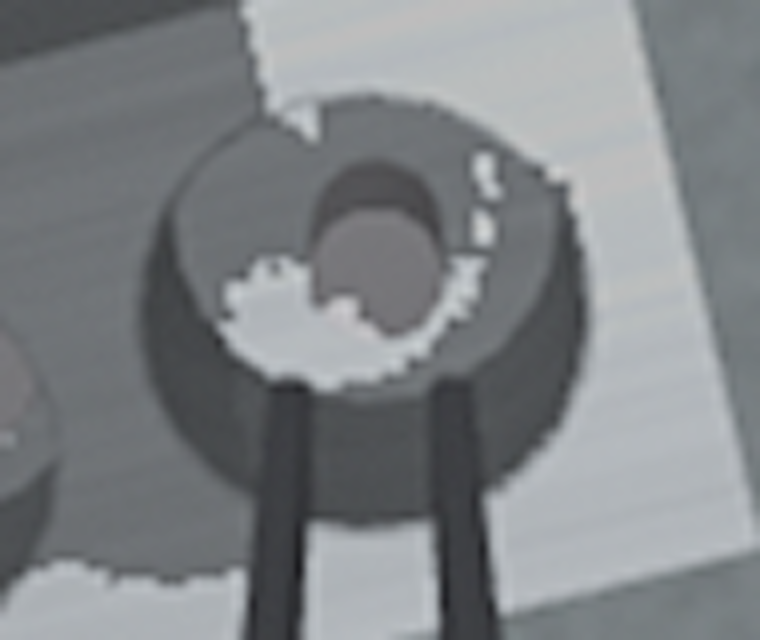

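View pics/d2.png

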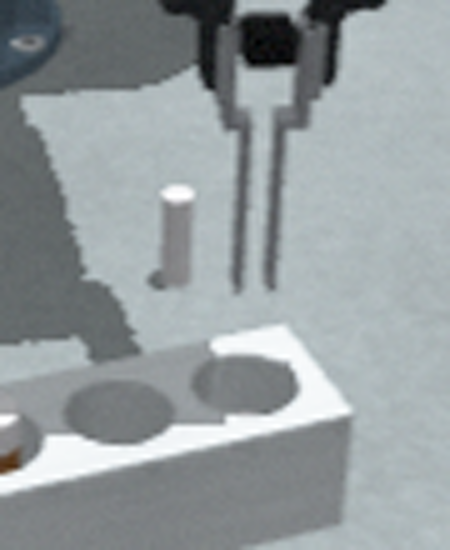

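```bash
python3 - <<'E'
from h import *; import pickle
from rig import r
print(r.move_l([.5704,.0338,.174],v=.08,max_force=5)); r.wait(.2)
print(r.read_position().round(4),r.read_clock(),r.read_wrist_force().round(2))
d={}
for n in("wrist","scene","top"):
    c=r.capture(n); d[n]=c
cv2.imwrite("pics/e1.png",cv2.resize(d["wrist"]["img"][120:270,180:340,::-1],None,fx=4,fy=4,interpolation=cv2.INTER_CUBIC))
cv2.imwrite("pics/e2.png",cv2.resize(d["scene"]["img"][130:240,220:310,::-1],None,fx=5,fy=5,interpolation=cv2.INTER_CUBIC))
pickle.dump(d,open("e.pkl","wb"))
E
```

```text
False
[0.5707 0.0338 0.1746] 8.9083 [ 0.44  0.1  -2.18]
```

View pics/e1.png

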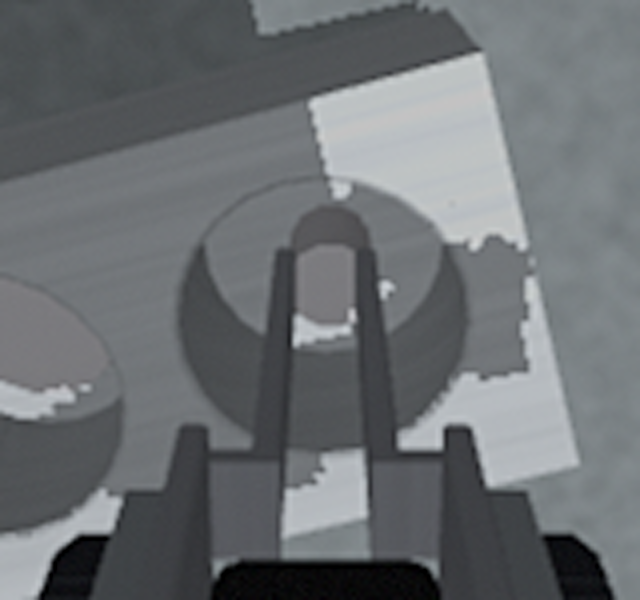

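View pics/e2.png

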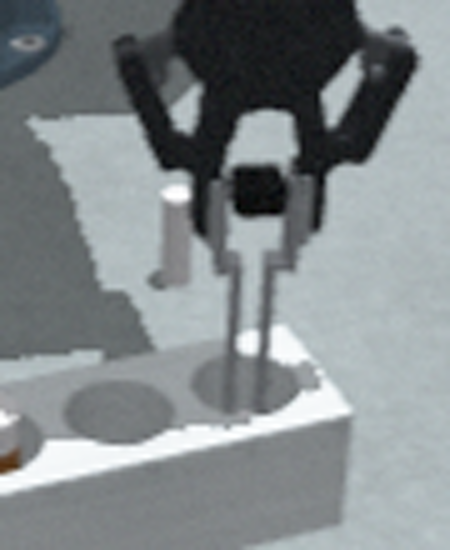

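Tips at e1 (284,250) and (365,250) are just above the plug top, which is centred between them at about (328,285). I'll release here so the tongs spring open and slide down around the plug.

```bash
python3 - <<'E'
from h import *; import pickle
from rig import r
r.let_go(); r.wait(.3)
print(r.read_position().round(4),r.read_clock(),r.read_wrist_force().round(2),r.read_gripper_width())
d={}
for n in("wrist","scene","top"):
    c=r.capture(n); d[n]=c
cv2.imwrite("pics/f1.png",cv2.resize(d["wrist"]["img"][100:300,140:380,::-1],None,fx=3,fy=3,interpolation=cv2.INTER_CUBIC))
cv2.imwrite("pics/f2.png",cv2.resize(d["scene"]["img"][130:240,220:310,::-1],None,fx=5,fy=5,interpolation=cv2.INTER_CUBIC))
pickle.dump(d,open("f.pkl","wb"))
E
```

```text
[0.5704 0.0338 0.174 ] 9.9167 [-0.04  1.38  1.05] 0.08528237948264136
```

View pics/f1.png

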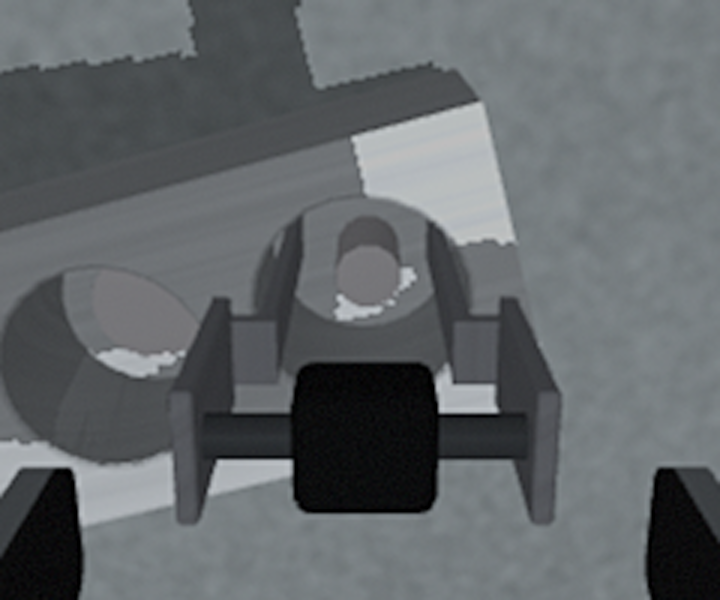

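View pics/f2.png

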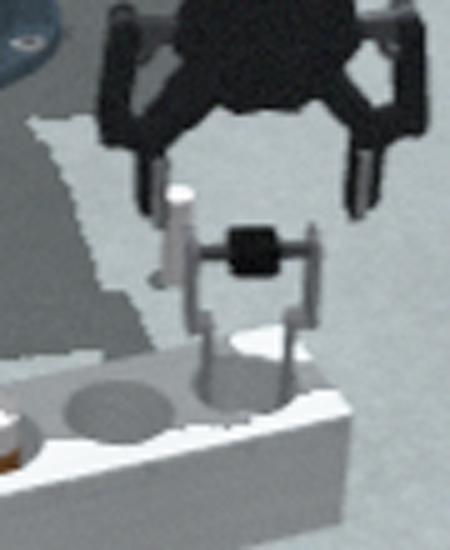

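The tongs slid down, stand nearly upright and straddle the plug (f1: plug at (368,275), blades at (290,270) and (440,270)). Next I regrasp, squeeze and lift.

```bash
python3 - <<'E'
from h import *; import pickle
from rig import r
print(r.move_l([.5704,.0338,.136],v=.08,max_force=10), r.read_position().round(4))
r.grab(); print("w",r.read_gripper_width(), r.read_wrist_force().round(2), r.read_clock())
print(r.move_l([.5704,.0338,.256],v=.08)); r.wait(.2)
print(r.read_position().round(4),r.read_wrist_force().round(2),r.read_gripper_width(),r.read_clock())
d={}
for n in("wrist","scene","top"):
    c=r.capture(n); d[n]=c
cv2.imwrite("pics/g1.png",cv2.resize(d["wrist"]["img"][100:300,140:380,::-1],None,fx=3,fy=3,interpolation=cv2.INTER_CUBIC))
cv2.imwrite("pics/g2.png",cv2.resize(d["scene"]["img"][110:240,210:320,::-1],None,fx=5,fy=5,interpolation=cv2.INTER_CUBIC))
pickle.dump(d,open("g.pkl","wb"))
E
```

```text
False [0.5703 0.0338 0.1356]
w 0.04015208645507331 [ 0.39  0.65 13.27] 11.175
False
[0.5703 0.0338 0.2557] [-0.38 -0.98 -3.13] 0.03988782863851696 13.025
```

View pics/g1.png

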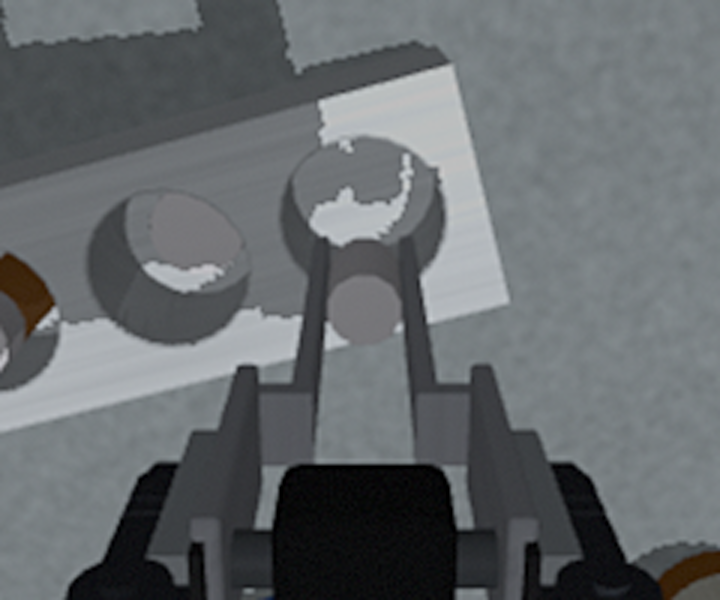

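View pics/g2.png

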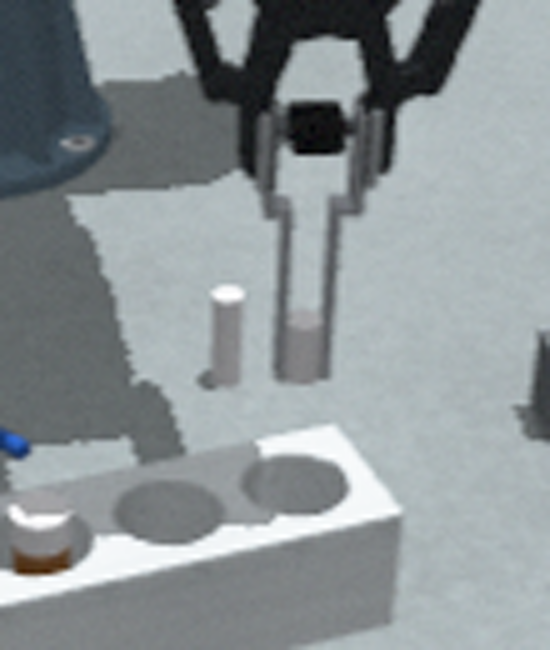

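The plug is held between the blades and clear of the block. On to the jar.

```bash
python3 - <<'E'
from h import *; import pickle
from rig import r
J=[.484,-.3017]
r.goto(J+[.256],Rz(2.9075)); r.wait(.2)
print(r.read_position().round(4),r.read_wrist_force().round(2),r.read_gripper_width(),r.read_clock())
d={}
for n in("wrist","scene"):
    c=r.capture(n); d[n]=c
print(proj(d["wrist"],[J+[.09]]))
cv2.imwrite("pics/i1.png",d["wrist"]["img"][:,:,::-1])
cv2.imwrite("pics/i2.png",cv2.resize(d["scene"]["img"][110:270,60:210,::-1],None,fx=3,fy=3,interpolation=cv2.INTER_CUBIC))
pickle.dump(d,open("i.pkl","wb"))
E
```

```text
[ 0.4846 -0.3006  0.256 ] [ 0.31 -0.45 -2.5 ] 0.04046278350266968 14.6833
[[258.72208559 177.61082317]]
```

View pics/i1.png

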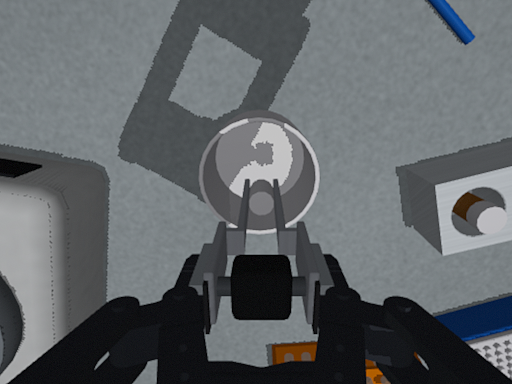

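View pics/i2.png

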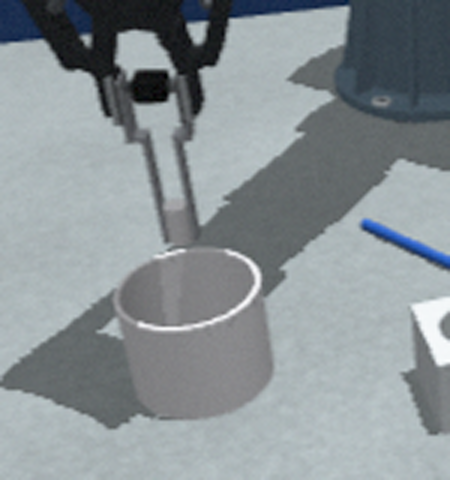

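The jar is centred below (rim centre about (260,173) in the wrist view, predicted (259,178)) and the plug is still held. I'll lower it and let go at the bottom.

```bash
python3 - <<'E'
from h import *; import pickle
from rig import r
J=[.4835,-.3015]
print(r.move_l(J+[.131],v=.08,max_force=10)); r.wait(.3)
print(r.read_position().round(4),r.read_wrist_force().round(2),r.read_gripper_width(),r.read_clock())
d={}
for n in("wrist","top"):
    c=r.capture(n); d[n]=c
cv2.imwrite("pics/j1.png",d["wrist"]["img"][:,:,::-1])
cv2.imwrite("pics/j2.png",cv2.resize(d["top"]["img"][150:280,330:460,::-1],None,fx=4,fy=4,interpolation=cv2.INTER_CUBIC))
E
```

```text
False
[ 0.4836 -0.3016  0.1312] [ 0.2  -0.12 -2.34] 0.04012448868404259 16.8
```

View pics/j1.png

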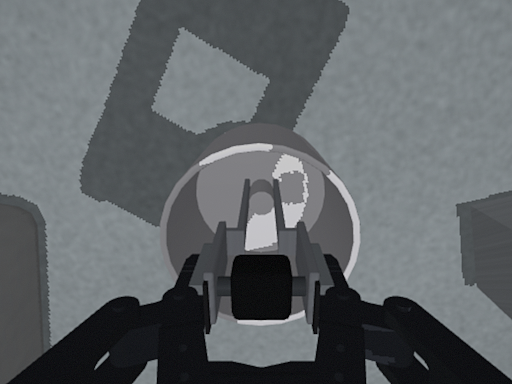

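The plug is still in the blades at (262,203), near the jar floor. Releasing and retreating.

```bash
python3 - <<'E'
from h import *; import pickle
from rig import r
r.let_go(); r.wait(.8)
print(r.read_wrist_force().round(2),r.read_gripper_width(),r.read_clock())
d={}
for n in("wrist","scene"):
    c=r.capture(n); d[n]=c
cv2.imwrite("pics/k1.png",d["wrist"]["img"][:,:,::-1])
cv2.imwrite("pics/k2.png",cv2.resize(d["scene"]["img"][110:270,60:210,::-1],None,fx=3,fy=3,interpolation=cv2.INTER_CUBIC))
E
```

```text
[-0.57 -0.36 -0.02] 0.08542817935859078 18.2167
```

View pics/k1.png

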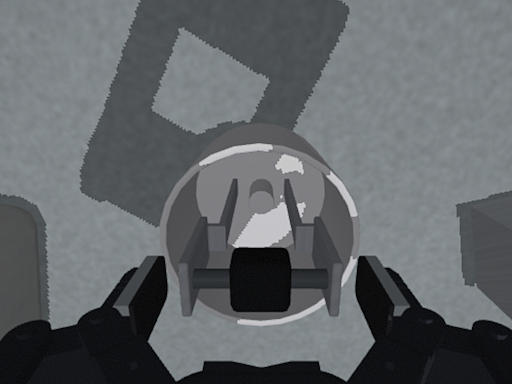

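View pics/k2.png

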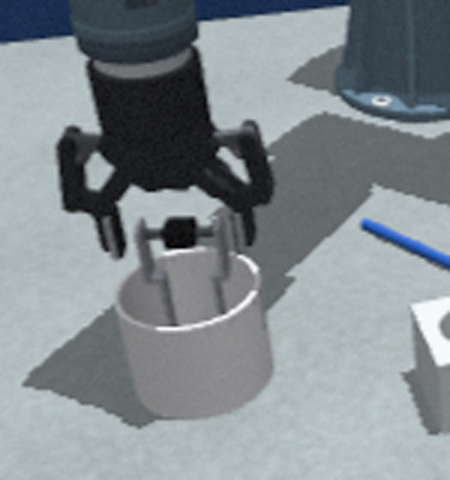

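The tongs stand free in the jar with the plug at (262,190) between their open blades, and the fingers are clear. I'll retreat upward and check that everything stays at rest.

```bash
python3 - <<'E'
from h import *; import pickle
from rig import r
r.move_l([.4835,-.3015,.30],v=.08); r.wait(1.)
print(r.read_position().round(4),r.read_wrist_force().round(2),r.read_clock())
im=[]
for k in range(2):
    d={n:r.capture(n) for n in("wrist","scene","top")}; im.append(d); r.wait(1.)
for n in im[0]: print(n,np.abs(im[0][n]["img"].astype(int)-im[1][n]["img"]).max())
cv2.imwrite("pics/l1.png",d["wrist"]["img"][:,:,::-1])
cv2.imwrite("pics/l2.png",cv2.resize(d["scene"]["img"][110:270,60:210,::-1],None,fx=3,fy=3,interpolation=cv2.INTER_CUBIC))
E
```

```text
[ 0.4835 -0.3015  0.3   ] [ 0.21 -0.83  0.01] 21.5833
wrist 33
scene 26
top 19
```

View pics/l1.png

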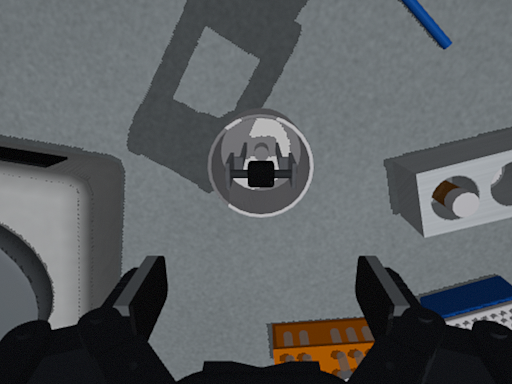

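View pics/l2.png

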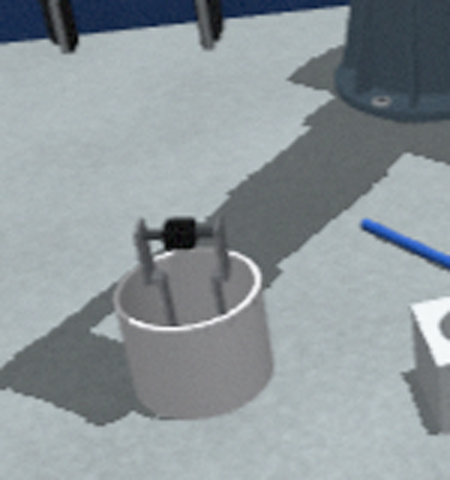

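The tongs stand upright in the jar at (261,172) with the plug beside them at (262,151). Nothing has visibly moved over 1 s and the gripper is well clear, so I'm handing in.

```bash
python3 - <<'E'
from rig import r
print(r.read_clock(), r.read_joint_vel().round(4)); r.close_job()
E
```

```text
23.8833 [ 0.0004  0.0002  0.0009  0.0024 -0.0006 -0.0011]
the job is handed in; nothing more can be done
```

I handed the job in at 23.9 s of the 51 s allowed. The plug and the used tongs are both in the wash jar; no verdict was reported.

**How it went:**
- The gripper only closes fully, which leaves the tongs' tips too narrow to pass over the plug. So I carried the tongs closed from the stand and released them just above the plug.
- They sprang open and slid down around it. I then gripped them again and pulled the plug out of the well.
- I lowered the plug in the tongs close to the jar floor, paused, let go there and backed straight up.

**Last checks:**
- **Plug:** before I let go, the wrist picture showed it between the blades. The gripper opening (40 mm, against 34 mm with the tongs empty) also showed it was still held.
- **Tongs:** afterwards they stood upright and free in the jar, not leaning on the rim, with the plug standing between the open blades.
- **At rest:** pictures taken 1 s apart from all three cameras showed only pixel noise. The wrist force was below 1 N, and the gripper was about 0.15 m clear.

**Disagreements:**
- The camera estimates differed by up to 4 mm for the tongs and about 1.5 mm for the jar.
- The tips hung about 2 mm lower than I had worked out.
- The wrist view put the jar about 2.5 mm off the position I had measured.

None of these affected the result.

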